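# Hook the parts drawer out from under the bench riser

## Robot

A 6-joint arm with a two-finger parallel gripper is mounted at the origin on the work surface. World frame = base frame: x ahead of the robot, y to its left, z up, the work surface at z = 0. Lengths are in m, angles in degrees, forces in N, time in s.
With the tool pointing down it reaches from about 0.275 to 0.75 m from the base axis. Payload 10.2 kg.
Tool frame: the origin (TCP) lies between the finger pads; the fingertips stand 17 mm ahead of it and the grasp point (between the pads) lies 2 mm behind it; z points along the fingers, x is the direction in which the jaws open and shut, and the axes are right-handed (so a half turn about z gives the same grasp; the last joint's range is limited). The gripper opens to 85 mm and grips with 20 to 120 N. Pads are 22 mm wide; open, the fingers measure 114 mm over their backs; the gripper's body (76 mm by 85 mm) begins 54 mm behind the grasp point. The pads swing forward as they close: fully open they stand 13 mm farther back than shut.
Start: joints at [53.09, 17.928, 85.812, -0, 76.261, -12.8], TCP at [0.214, 0.479, 0.248] pointing down, gripper open.
Joint ranges: [-168.41, 168.41], [-55.51, 124.54], [10.69, 146.95], [-70.63, 250.63], [1, 178], [-165.06, 165.06]. Speed limits (degrees/s): [136.94, 136.94, 172.46, 180, 180, 180].

## Interface

Orientations are given as [roll, pitch, yaw] about the fixed x, y, z axes, in that order (R = Rz(yaw) Ry(pitch) Rx(roll)).
In Python, from station import ctrl gives the robot as it stands.
- The arm moves only by the tool carry_out, never from a script. Its argument "series" is text: rows parted by semicolons, each of 7 numbers parted by spaces: the turn, a rotation vector about the tool's x, y, z in degrees, then the shift along the tool's x, y, z in mm, then the opening, from 0 (shut) to 1 (fully open). In form: rx ry rz x y z fingers; .... A call has 1 to 10 rows; each row shifts and turns the commanded pose from where the row before left it, along the tool's axes as they then stand; what a row does not reach is not made up. A row lasts 1/10 s, in which the tool goes at most 50 mm and 8.59 degrees, less where a joint would pass 70% of its speed; a pose out of reach is approached as far as the arm can. A call with a gripper value outside its range is refused whole. The fingers move at their own pace and stop on an object; the grip force is fixed at half the most. Time passes only in rows, so rows that do not move let the fingers close. It gives the time, the measured TCP pose, the force and the opening at its end, in the units of the state.
- ctrl.state(): the state, without advancing time (a new reading comes with each control period).
- ctrl.capture(name): name is "side" or "top"; returns a dict with "image" (480x640x3 uint8, red, green, blue), "fx", "fy", "cx", "cy" (pixels), "rvec" (rotation vector, rad) and "tvec" (3), from world to camera coordinates, as OpenCV has them. Camera axes: x right, y down, z forward; pixel columns grow to the right and rows downward; lengths in m; the calibration is good to about 2 mm. A picture is of the moment at which its call begins. There is no depth.
- ctrl.hand_in(): hands the job in, once; it reports no verdict.
The state is a dict: "t": time; "qpos": joint angles; "joint_velocities": joint speeds; "joint_torque": joint torques, N m; "position": TCP position; "tool_rot": TCP orientation; "wrist_force": force on the tool from outside, world axes, zero at the start; "torque": the same for the moment, N m; "width": finger opening in m.
Only numpy, scipy, OpenCV 4.12 (cv2) and the standard library are available. Lean on these libraries where they do the work, as an engineer would, in place of code of your own. Each camera call takes 0.05 s, during which the arm holds its last target.

## Task

The parts drawer has slid back under the low steel shelf, out of reach: take the hooked rod from its rubber mat, reach in under the shelf's front edge, feel for the drawer's brass pull ring, drop the hook's tip into it and draw the drawer gently all the way out to its stop. Then unhook the rod and set it gently back upright on its mat, all of it on the mat. Move the drawer only with the hook, never with the gripper, do not strain hook, drawer or shelf, and leave the jar, the tin and the gear where they are.

Things in the scene. Friction and masses are not known exactly. Their poses are not given: they have to be found in the camera images.
- riser: Low black steel shelf fixed to the bench, 240 deep x 300 wide x 92 high (mm), with closed sides and back and an open front. Origin: centre of its footprint on the bench. Its x axis points from the open front inwards to the back (front edge at x = -120), y across, z up. The top has a downturned lip at the front, lower edge 77 above the bench; inside it is 288 wide.
- ledge (a point): Middle of the lower edge of the shelf's front lip, 77 mm above the bench; axes as riser.
- drawer: Shallow drawer under the shelf, sliding along the shelf's x axis (out = -x). Red front panel 200 mm wide, 6 to 72 above the bench. Origin: middle of the panel's outer face, at bench level; axes as the shelf's. In the shelf's frame its x is -30 mm fully in and -180 at the outer stop; starts 0 to 20 mm out. Runs stiffly: 6 N plus 2 N at 50 mm/s. Nothing but its pull ring can be hooked.
- ring_line (a point): Point on the drawer 30 mm in front of the panel's middle, 28 mm above the bench. The brass ring lies flat (hole vertical, 19 mm wide; bar 7 mm thick; 33 mm outside) on a short stem. Its middle is level with this point but up to 40 mm to either side along the drawer's y: unmeasured, mostly hidden: feel for it. It is clamped: side pushes below 20 N do not shift it.
- hook: Loose hooked rod, about 200 g, standing on the mat. Upright orange square grip 24 x 24 mm and 90 high on a black foot 40 x 34 x 8; origin: middle of the foot's underside, z up. A steel rod 8 mm thick runs from the grip along the tool's x axis, its centre 24 mm above the underside, to x = 125 mm, where it turns straight down to a round tip level with the underside.
- hook_tip (a point): Lowest point of the hook's down-turned tip, at x = 125 mm, z = 0 in the tool's frame; axes as hook.
- mat: Black rubber mat fixed on the bench, 240 (x) x 160 (y) x 4 mm. Origin: centre of the underside.
- jar: Amber jar, 60 mm across, 85 high, standing on top of the shelf; origin at its underside. Leave alone.
- tin: Blue tin, 64 mm across, 50 high, standing on top of the shelf; origin at its underside. Leave alone.
- gear: Steel hub gear, 90 mm across, 30 high, lying on top of the shelf; origin at its underside. Leave alone.
Not all that is in view belongs to the job. There is more than one size of the hook; the one meant has the size given above.

How it is judged (in metres and radians):
On the way, in this order (a step that is already met when the one before it is completed fails the run):
1. the hook's tip is held low under the shelf, behind its front edge (x of hook_tip in the frame of riser above -0.11 m and height (world z) of hook_tip below 0.03 m), for 0.1 s.
2. the drawer is being drawn out by the hook, more than half way out, with the tip down in the ring (x of drawer in the frame of riser below -0.11 m and contact force between hook and drawer above 1 N and height (world z) of hook_tip below 0.028 m), for 0.1 s.
3. the drawer is fully out, at its stop (x of drawer in the frame of riser below -0.173 m), for 0.2 s.
At the end, for the whole second after the job is handed in: The drawer is within 7 mm of its outer stop; the hook is released and at rest, upright within 0.1 rad, its foot's middle and its tip both on the mat (2 mm over the edge allowed), at the mat's height within 5 mm (x of drawer in the frame of riser below -0.173 m and x of hook in the frame of mat between -0.122 and 0.122 m and y of hook in the frame of mat between -0.082 and 0.082 m and x of hook_tip in the frame of mat between -0.122 and 0.122 m and y of hook_tip in the frame of mat between -0.082 and 0.082 m and angle between hook's own z axis and vertical below 0.1 rad and height (world z) of each of hook, hook_tip below 0.009 m and linear speed of hook below 0.01 m/s and contact force between the fingers and hook below 0.1 N); the robot touches nothing.
It fails at once if the hook pressed or pulled on the shelf, the drawer or its ring with more than 25 N (contact force between hook and riser above 25 N).
It fails at once if the hook was dropped (let go and moving at more than 0.5 m/s: a fall of about 13 mm) (contact force between the fingers and hook below 0.2 N and linear speed of hook above 0.5 m/s).
It fails at once if the robot itself touched the drawer (contact force between any of the fingers, the arm and drawer above 1 N).
It fails at once if a bystander was moved more than 20 mm or tipped (distance of any of jar, tin, gear from where it was at the start of the episode above 0.02 m or angle between any of jar, tin, gear's own z axis and vertical above 0.3 rad).
It also fails if it takes over 72 s, if anything falls off the work surface, if the arm or the gripper's body presses on something with over 40 N, if the wrist force passes 120 N, or if a joint passes its speed limit or range.

## Working session

There is one attempt and no reset: what is moved stays moved. The work goes in short steps, Python scripts to look and compute and a tool call to move; the robot and the scene stay as the last step left them, time stands still between calls to the robot, and variables do not carry over. Pictures are saved under pics/ and viewed, and the job is handed in when it is done.

Besides the shell and the picture viewer there is one more tool, called after "Emit:" as name(argument=value, ...) on one line, values as JSON. carry_out: Moves the arm, as the interface text tells. Its arguments: {"type":"object","properties":{"series":{"type":"string"}},"required":["series"]}

```bash
mkdir -p pics; ls; cat > h.py <<'E'
import numpy as np, cv2
from station import ctrl
def cap(n,f):
    c=ctrl.capture(n); im=c["image"]; cv2.imwrite('pics/'+f+'.png',im[:,:,::-1]); np.savez('pics/'+f+'.npz',**{k:np.array(v) for k,v in c.items()}); return c
def load(f): return dict(np.load('pics/'+f+'.npz'))
def proj(c,P):
    K=np.array([[c['fx'],0,c['cx']],[0,c['fy'],c['cy']],[0,0,1.]])
    return cv2.projectPoints(np.array(P,float).reshape(-1,3),np.array(c['rvec'],float),np.array(c['tvec'],float),K,None)[0][:,0]
def ray(c,u,v):
    R=cv2.Rodrigues(np.array(c['rvec'],float))[0]; t=np.array(c['tvec'],float).ravel()
    d=R.T@np.array([(u-c['cx'])/c['fx'],(v-c['cy'])/c['fy'],1]); return -R.T@t,d/np.linalg.norm(d)
def atz(c,u,v,z):
    o,d=ray(c,u,v); return o+d*(z-o[2])/d[2]
def tri(c1,p1,c2,p2):
    o1,d1=ray(c1,*p1);o2,d2=ray(c2,*p2)
    s=np.linalg.lstsq(np.stack([d1,-d2],1),o2-o1,rcond=None)[0]
    a=o1+s[0]*d1;b=o2+s[1]*d2
    return (a+b)/2,np.linalg.norm(a-b)
def crop(f,x0,y0,x1,y1,k,out):
    im=cv2.imread('pics/'+f+'.png')[y0:y1,x0:x1]; cv2.imwrite('pics/'+out+'.png',cv2.resize(im,None,fx=k,fy=k,interpolation=cv2.INTER_CUBIC))
E
python3 - <<'E'
from h import *
for n in('side','top'):
    c=cap(n,n+'0'); print(n,c['fx'],c['cx'],c['cy'],ray(c,c['cx'],c['cy']))
print(ctrl.state())
E
```

```text
pics
side 586.6910208635292 318.5995410892046 236.36278123821776 (array([ 0.19421816, -1.04112135,  0.87570327]), array([ 0.18753859,  0.76925981, -0.61079344]))
top 516.0371659651245 328.4009675594061 245.1046421542085 (array([ 0.38560442, -0.03881863,  1.18426657]), array([ 0.06360412, -0.01573165, -0.99785121]))
{'t': 0.1, 'qpos': array([ 5.30916863e+01,  1.79558421e+01,  8.58488267e+01, -1.77294803e-03,
        7.62593967e+01, -1.28016439e+01]), 'joint_velocities': array([-0.05802213, -0.11997694, -0.19010813,  0.03742083,  0.1304876 ,
        0.06848161]), 'joint_torque': array([ 1.79613609e-03, -4.12892783e+01, -2.60140353e+01, -1.27554490e-04,
        2.95489044e-03,  3.04519801e-05]), 'position': array([0.21433793, 0.47903339, 0.24780127]), 'tool_rot': array([-1.79987484e+02,  6.28545606e-02,  6.58937592e+01]), 'wrist_force': array([ 0.01695295, -1.07369925,  0.24056931]), 'torque': array([0.00870359, 0.01952325, 0.09086218]), 'width': 0.0854582809874946}
```

View pics/side0.png

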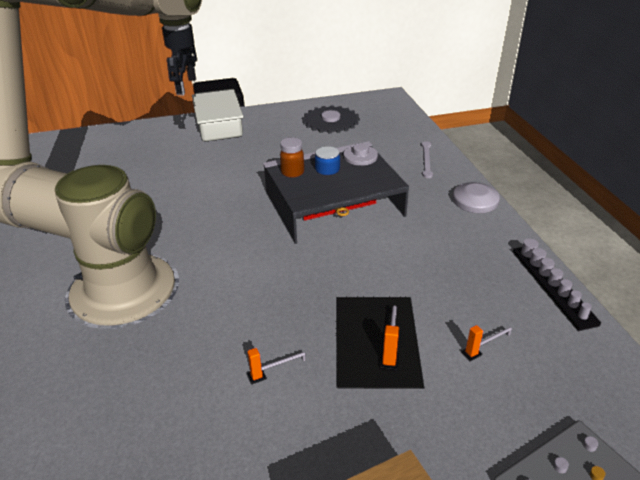

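View pics/top0.png

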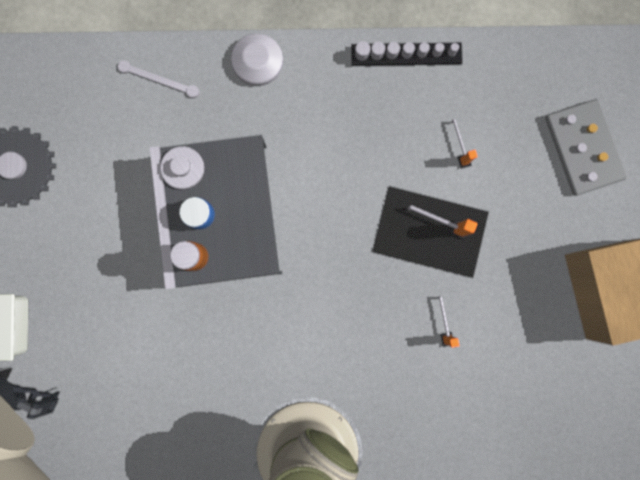

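The side view shows the shelf with its front toward the mat, red panel with the brass ring near (342,212). The hook stands on the mat at about (391,345), with two smaller decoys beside it. I'll enlarge these areas.

```bash
python3 - <<'E'
from h import *
crop('side0',255,130,415,250,5,'s_shelf'); crop('side0',325,285,435,395,5,'s_mat')
crop('top0',365,180,495,280,6,'t_mat'); crop('top0',140,125,290,295,3.5,'t_shelf')
E
```

```text
(no output)
```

View pics/s_shelf.png

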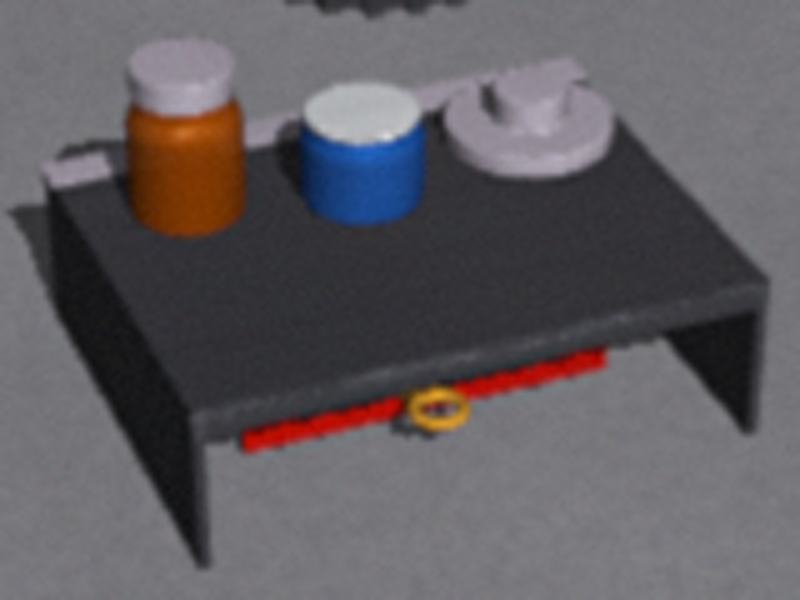

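View pics/s_mat.png

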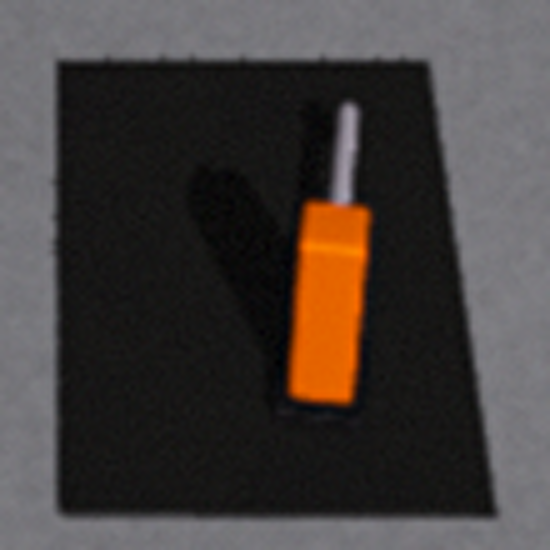

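View pics/t_mat.png

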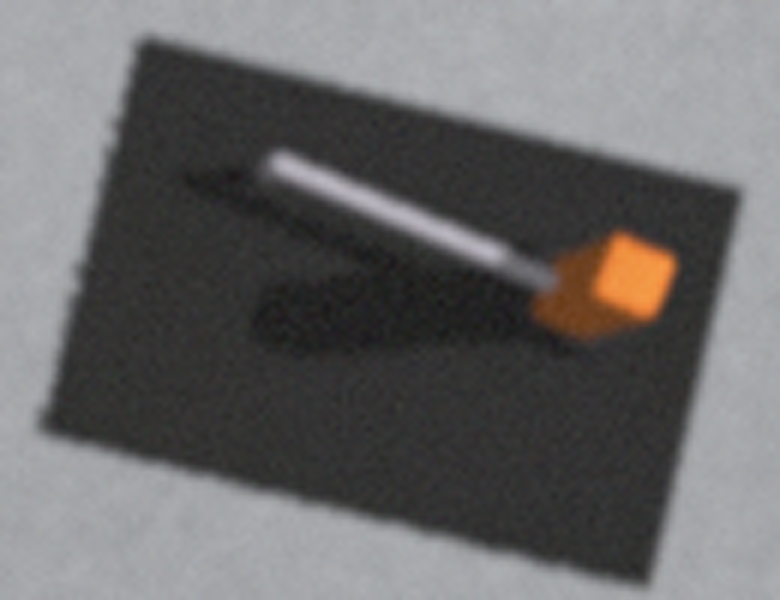

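View pics/t_shelf.png

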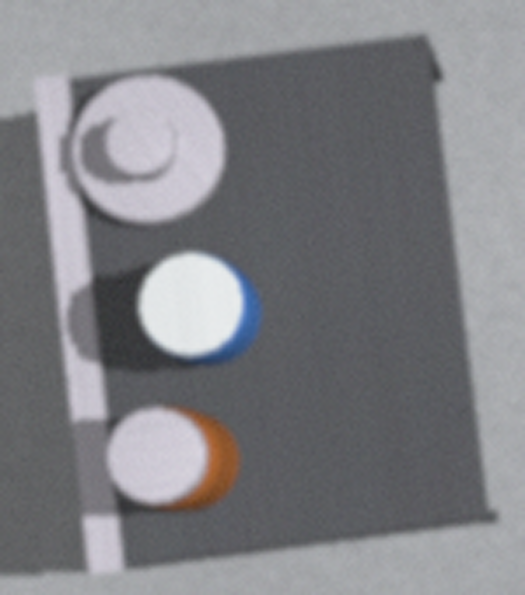

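```bash
python3 - <<'E'
from h import *
np.set_printoptions(precision=4,suppress=True)
s=load('side0');t=load('top0')
def S1(p):return (255+p[0]/5-.4,130+p[1]/5-.4)
def S2(p):return (325+p[0]/5-.4,285+p[1]/5-.4)
def T1(p):return (365+p[0]/6-.4,180+p[1]/6-.4)
def T2(p):return (140+p[0]/3.5-.4,125+p[1]/3.5-.4)
print('mat');
tm=[atz(t,*T1(p),.004) for p in [(145,38),(742,188),(650,587),(42,430)]]
sm=[atz(s,*S2(p),.004) for p in [(430,62),(497,515),(60,513),(57,62)]]
print(np.array(tm));print(np.array(sm))
for m in(tm,sm):
    m=np.array(m); print(m.mean(0),[np.linalg.norm(m[i]-m[(i+1)%4]) for i in range(4)], np.degrees(np.arctan2(*(m[1]-m[0])[1::-1])))
print('grip top',tri(t,T1((637,276)),s,S2((334,228))))
print('rod end',tri(t,T1((272,162)),s,S2((348,105))))
print('ring', atz(s,*S1((438,409)),.028))
print('shelf top front', atz(s,*S1((195,412)),.092),atz(s,*S1((768,283)),.092))
print('shelf bot front', atz(s,*S1((205,568)),0),atz(s,*S1((757,432)),0))
print('shelf top top', atz(t,*T2((425,38)),.092),atz(t,*T2((492,518)),.092))
print('tri', tri(t,T2((425,38)),s,S1((768,283))),tri(t,T2((490,518)),s,S1((195,412))))
print('shelf back top', atz(t,*T2((36,78)),.092),atz(t,*T2((90,573)),.092))
print('panel bottom', atz(s,*S1((245,450)),.006),atz(s,*S1((605,365)),.006))
E
```

```text
mat
[[ 0.5951 -0.2     0.004 ]
 [ 0.5324 -0.4287  0.004 ]
 [ 0.3798 -0.3871  0.004 ]
 [ 0.4446 -0.1562  0.004 ]]
[[ 0.598  -0.2022  0.004 ]
 [ 0.5336 -0.4308  0.004 ]
 [ 0.3808 -0.3881  0.004 ]
 [ 0.4445 -0.1594  0.004 ]]
[ 0.488 -0.293  0.004] [np.float64(0.2371856587440636), np.float64(0.15818556540922046), np.float64(0.23985011770476244), np.float64(0.15668307970246276)] -105.32508980425806
[ 0.4892 -0.2951  0.004 ] [np.float64(0.23750428345973926), np.float64(0.15866713691121212), np.float64(0.23738363536659868), np.float64(0.15932043592082937)] -105.72926002755453
grip top (array([ 0.4908, -0.3603,  0.0941]), np.float64(0.0007092023069686213))
rod end (array([ 0.5432, -0.243 ,  0.0311]), np.float64(0.0016935524853800012))
ring [0.5369 0.1093 0.028 ]
shelf top front [0.4023 0.0511 0.092 ] [0.6962 0.0807 0.092 ]
shelf bot front [0.403  0.0508 0.    ] [ 0.6986  0.0833 -0.    ]
shelf top top [0.694  0.0835 0.092 ] [0.3992 0.047  0.092 ]
tri (array([0.6959, 0.0834, 0.09  ]), np.float64(0.002794981040583029)) (array([0.4004, 0.0478, 0.0945]), np.float64(0.0024661523848165004))
shelf back top [0.6733 0.3208 0.092 ] [0.3714 0.2884 0.092 ]
panel bottom [0.4422 0.1315 0.006 ] [0.6409 0.1535 0.006 ]
```

Sizes check out: mat 237 x 158 mm, grip to rod end 128 mm, panel 200 mm wide, ring 75 mm inside the shelf frame. I'll write a helper that turns targets into tool-frame shifts, then move above the hook.

```bash
cat >> h.py <<'E'
from scipy.spatial.transform import Rotation as Ro
np.set_printoptions(precision=4,suppress=True)
def togo(x,y,z,yaw):
    s=ctrl.state(); R=Ro.from_euler('xyz',s['tool_rot'],degrees=True)
    T=Ro.from_euler('xyz',[180,0,yaw],degrees=True)
    print('t',s['t'],'pos',s['position'],'rot',s['tool_rot'],'F',s['wrist_force'],'M',s['torque'],'w',s['width'])
    print('togo mm',R.inv().apply(np.array([x,y,z])-s['position'])*1000,'rv deg',np.degrees((R.inv()*T).as_rotvec()))
YR=96.4; C=np.array([.5356,.185])
ex=np.array([np.cos(np.radians(YR)),np.sin(np.radians(YR))]); ey=np.array([-ex[1],ex[0]])
def ri(x,y): return C+x*ex+y*ey
def rinv(p): d=np.array(p)[:2]-C; return np.array([d@ex,d@ey])
E
python3 -c "
from h import *
togo(.4908,-.3603,.20,65.9)"
```

```text
t 0.1 pos [0.2143 0.479  0.2478] rot [-179.9875    0.0629   65.8938] F [ 0.017  -1.0737  0.2406] M [0.0087 0.0195 0.0909] w 0.0854582809874946
togo mm [-653.1667  595.1712   48.3878] rv deg [-0.0125  0.0629 -0.0062]
```

Emit:
carry_out(series="0 0 0 -36 33 0 1;0 0 0 -36 33 0 1;0 0 0 -36 33 0 1;0 0 0 -36 33 0 1;0 0 0 -36 33 0 1;0 0 0 -36 33 0 1;0 0 0 -36 33 0 1;0 0 0 -36 33 0 1;0 0 0 -36 33 0 1;0 0 0 -36 33 0 1")

```text
t: 1.1
position: [0.3686, 0.0138, 0.2483]
tool_rot: [180.0, -0.0, 65.9]
wrist_force: [1.7, 1.6, -0.1]
width: 0.085
```

```bash
python3 -c "
from h import *
togo(.4908,-.3603,.20,65.9)"
```

```text
t 1.1 pos [0.3686 0.0138 0.2483] rot [179.9818  -0.0098  65.8703] F [ 1.735   1.5677 -0.1474] M [-0.0004 -0.0136  0.0626] w 0.08495933314468308
togo mm [-291.4636  264.3925   48.3824] rv deg [ 0.0182 -0.0098 -0.0297]
```

Emit:
carry_out(series="0 0 0 -36 33 0 1;0 0 0 -36 33 0 1;0 0 0 -36 33 0 1;0 0 0 -36 33 0 1;0 0 0 -36 33 0 1;0 0 0 -36 33 0 1;0 0 0 -36 33 10 1;0 0 0 -29 25 20 1;0 0 0 -10 9 18 1;0 0 0 0 0 0 1")

```text
t: 2.1
position: [0.4907, -0.3587, 0.1968]
tool_rot: [-179.7, -0.1, 65.8]
wrist_force: [-0.1, 0.8, 0.2]
width: 0.0852
```

```bash
python3 - <<'E'
from h import *
togo(.4908,-.3603,.20,65.9)
cap('top','top1');cap('side','side1')
crop('top1',340,160,540,310,4,'t1');crop('side1',310,230,450,395,3.6,'s1')
E
```

```text
t 2.1 pos [ 0.4907 -0.3587  0.1968] rot [-179.6884   -0.1299   65.7872] F [-0.0744  0.7864  0.1839] M [ 0.0569 -0.0117  0.041 ] w 0.08524499779595421
togo mm [-1.401   0.6799 -3.1975] rv deg [-0.3115 -0.1302 -0.1124]
```

View pics/t1.png

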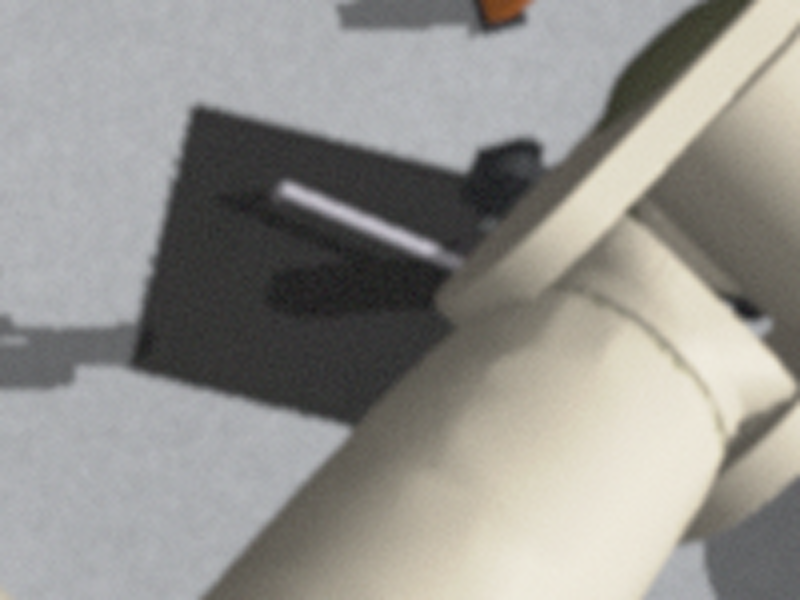

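View pics/s1.png

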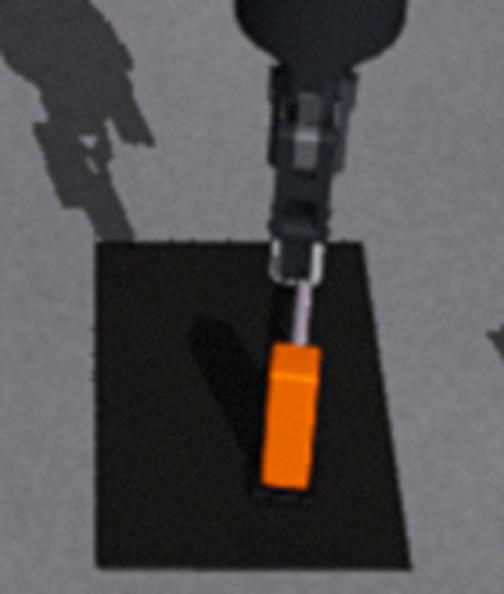

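Hook and gripper line up in the side view: grip top at crop (297,360), gripper axis at column 297. Descending.

Emit:
carry_out(series="0 0 0 -1 0.5 20 1;0 0 0 0 0 30 1;0 0 0 0 0 30 1;0 0 0 0 0 25 1;0 0 0 0 0 15 1;0 0 0 0 0 10 1;0 0 0 0 0 0 1;0 0 0 0 0 0 1")

```text
t: 3.0
position: [0.4922, -0.3595, 0.0716]
tool_rot: [179.9, 0.0, 65.9]
wrist_force: [-0.0, 0.0, 0.6]
width: 0.0853
```

```bash
python3 - <<'E'
from h import *
togo(.4908,-.3603,.066,65.9)
cap('side','side2')
crop('side2',310,230,450,395,3.6,'s2')
E
```

```text
t 3.0 pos [ 0.4922 -0.3595  0.0716] rot [179.899    0.0433  65.9019] F [-0.0468  0.0165  0.6173] M [-0.0284  0.0051  0.0075] w 0.08532131414817086
togo mm [-1.3069 -0.9046  5.5982] rv deg [0.101  0.0433 0.0019]
```

View pics/s2.png

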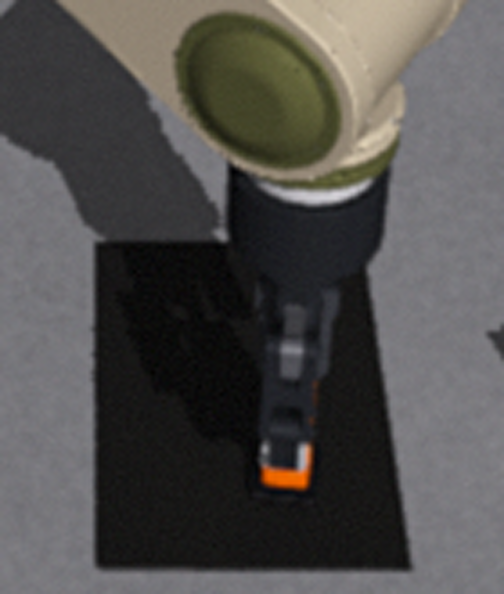

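The finger stands centred in front of the orange grip. Correcting 1 mm and closing.

Emit:
carry_out(series="0 0 0 -1 -1 2 0.8;0 0 0 0 0 0 0.6;0 0 0 0 0 0 0.4;0 0 0 0 0 0 0.3;0 0 0 0 0 0 0;0 0 0 0 0 0 0;0 0 0 0 0 0 0;0 0 0 0 0 0 0")

```text
t: 3.85
position: [0.4904, -0.3597, 0.0684]
tool_rot: [180.0, -0.0, 65.9]
wrist_force: [-0.2, 1.6, 2.3]
width: 0.0232
```

```bash
python3 - <<'E'
from h import *
togo(.4908,-.3603,.066,65.9)
E
```

```text
t 3.85 pos [ 0.4904 -0.3597  0.0684] rot [179.9915  -0.0012  65.8901] F [-0.207   1.6006  2.3264] M [ 0.1728 -0.0154  0.0101] w 0.023173875013624567
togo mm [-0.4362  0.5878  2.4197] rv deg [ 0.0085 -0.0012 -0.0099]
```

Emit:
carry_out(series="0 0 0 0 0 -5 0;0 0 0 0 0 -15 0;0 0 0 0 0 -30 0;0 0 -5 0 0 -30 0;0 0 -7 0 0 -10 0;0 0 -7 0 0 0 0;0 0 -7 0 0 0 0;0 0 -4.5 0 0 0 0;0 0 0 0 0 0 0")

```text
t: 4.75
position: [0.4904, -0.3598, 0.1592]
tool_rot: [180.0, 0.0, 96.4]
wrist_force: [0.6, 1.0, -1.6]
width: 0.0232
```

```bash
python3 - <<'E'
from h import *
p=ri(-.17-.125,.007);print(p)
togo(p[0],p[1],.14,96.4)
cap('side','side3');cap('top','top3')
E
```

```text
[ 0.5615 -0.1089]
t 4.75 pos [ 0.4904 -0.3598  0.1592] rot [179.9763   0.0409  96.4225] F [ 0.6331  1.0035 -1.5788] M [-0.0467 -0.0014  0.0031] w 0.023244618056720585
togo mm [241.3093  98.7573  19.1019] rv deg [0.0237 0.0409 0.0225]
```

View pics/side3.png

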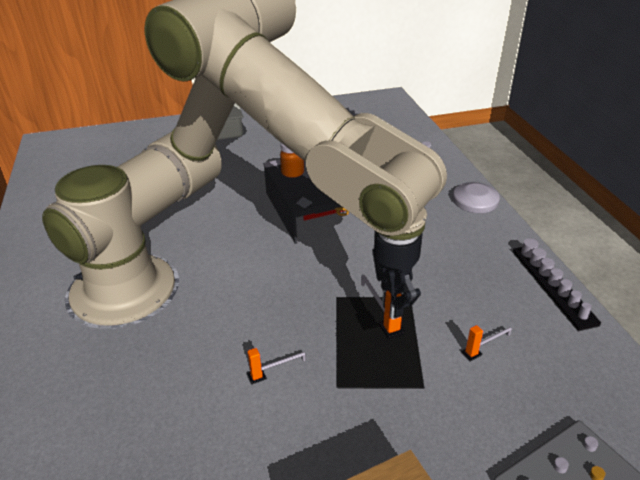

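Emit:
carry_out(series="0 0 0 20 8 0 0;0 0 0 35 14 0 0;0 0 0 35 14 0 0;0 0 0 35 14 0 0;0 0 0 35 15 0 0;0 0 0 35 15 5 0;0 0 0 26 11 8 0;0 0 0 15 6 4 0;0 0 0 5 2 2 0;0 0 0 0 0 0 0")

```text
t: 5.85
position: [0.5619, -0.1094, 0.1393]
tool_rot: [-180.0, 0.0, 96.4]
wrist_force: [0.1, -0.8, -2.7]
width: 0.0235
```

```bash
python3 - <<'E'
from h import *
p=ri(-.17-.125,.007);print(p)
togo(p[0],p[1],.14,96.4)
cap('side','side4');cap('top','top4')
crop('side4',255,130,455,280,4,'s4');crop('top4',200,100,400,250,4,'t4')
E
```

```text
[ 0.5615 -0.1089]
t 5.85 pos [ 0.5619 -0.1094  0.1393] rot [-179.9871    0.009    96.3734] F [ 0.1295 -0.8364 -2.6972] M [-0.0551 -0.0232 -0.0547] w 0.023514257327956263
togo mm [ 0.5063 -0.3399 -0.702 ] rv deg [-0.0129  0.009  -0.0266]
```

View pics/s4.png

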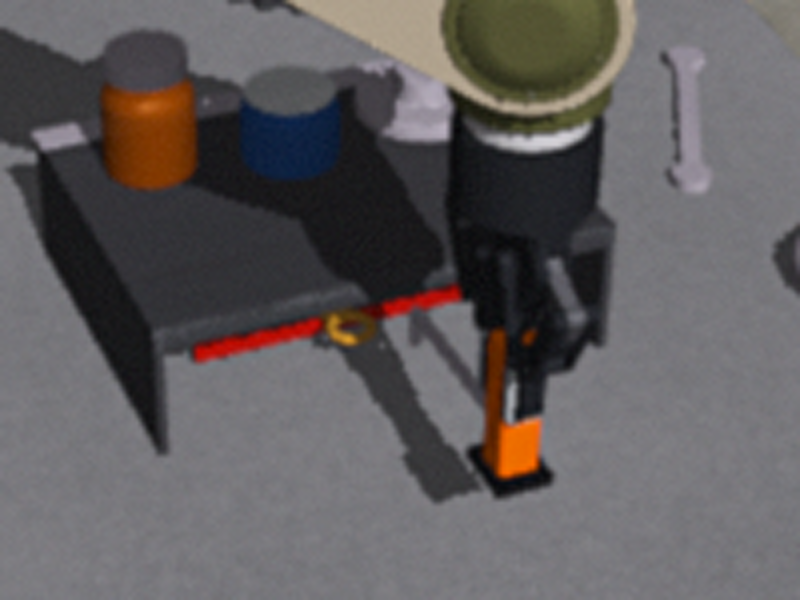

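View pics/t4.png

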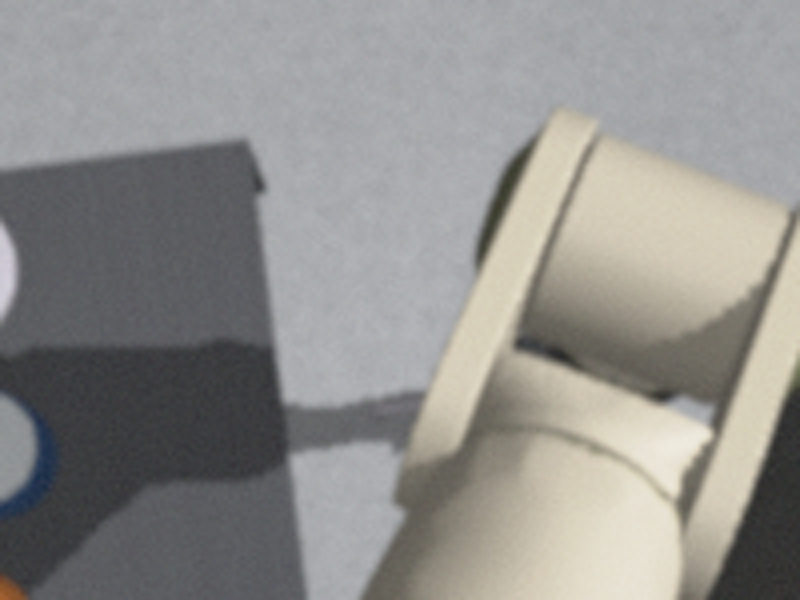

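```bash
python3 - <<'E'
from h import *
s=load('side4')
tip=np.r_[np.array([.5619,-.1094])+.125*ex,.0749]
print(tip,(proj(s,[tip,np.r_[ri(-.0745,.007),.028]])-[255,130])*4)
crop('side4',325,190,385,250,10,'s4b')
print((proj(s,[tip,np.r_[ri(-.0745,.007),.028]])-[325,190])*10)
E
```

```text
[0.548  0.0148 0.0749] [[413.2237 346.8362]
 [348.5464 324.8393]]
[[333.0593 267.0905]
 [171.366  212.0983]]
```

View pics/s4b.png

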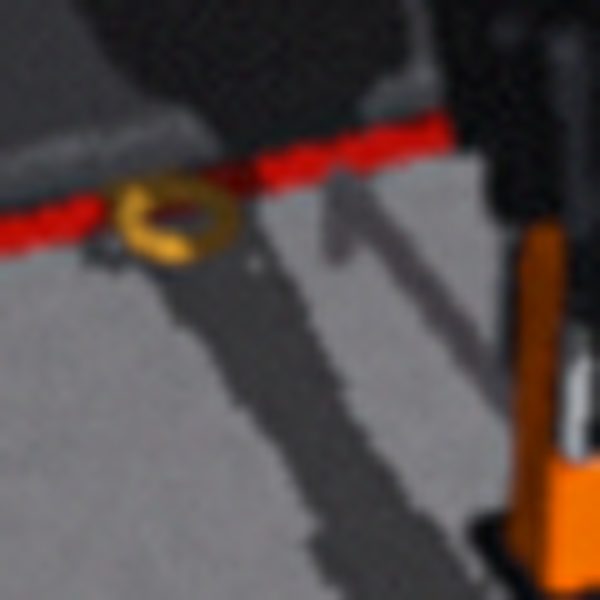

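Tip is seen where predicted (crop (335,268) vs (338,272)), and the ring centre at (176,220) matches the measured position. Lowering to tip height 40 mm and moving under the lip.

Emit:
carry_out(series="0 0 0 0 0 10 0;0 0 0 0 0 15 0;0 0 0 0 0 9 0;0 0 0 10 0 0 0;0 0 0 20 0 0 0;0 0 0 25 0 0 0;0 0 0 15 0 0 0;0 0 0 10 0 0 0;0 0 0 5 0 0 0;0 0 0 0 0 0 0")

```text
t: 6.95
position: [0.5526, -0.0245, 0.1054]
tool_rot: [180.0, 0.0, 96.4]
wrist_force: [-0.2, -1.1, -2.2]
width: 0.0233
```

```bash
python3 - <<'E'
from h import *
p=ri(-.075-.125,.007);print(p)
togo(p[0],p[1],.1044,96.4)
s=cap('side','side5')
crop('side5',315,170,395,230,10,'s5')
P=ctrl.state()['position']
tip=np.r_[P[:2]+.125*ex,P[2]-.0644]; print(tip,rinv(tip))
print((proj(s,[tip,np.r_[ri(-.075,.007),.028]])-[315,170]+.5)*10)
E
```

```text
[ 0.5509 -0.0145]
t 6.95 pos [ 0.5526 -0.0245  0.1054] rot [179.9881   0.0095  96.4148] F [-0.1885 -1.0813 -2.2241] M [-0.0834 -0.002  -0.0156] w 0.023290726970131122
togo mm [10.0907 -0.4903  1.0222] rv deg [0.0119 0.0095 0.0148]
[0.5387 0.0992 0.041 ] [-0.0856  0.0065]
[[295.8014 397.7053]
 [277.1384 418.1655]]
```

View pics/s5.png

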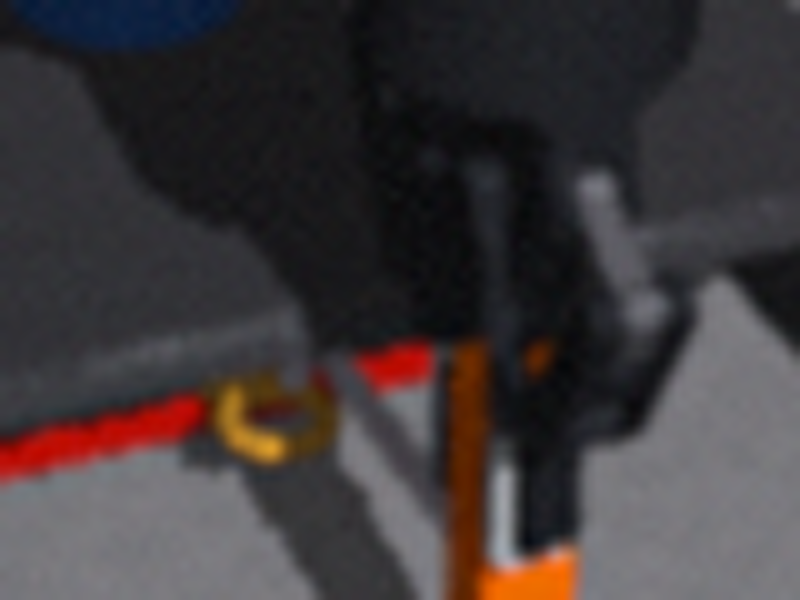

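Emit:
carry_out(series="0 0 0 5 0 0 0;0 0 0 5 -0.5 0 0;0 0 0 0 0 2 0;0 0 0 0 0 2 0;0 0 0 0 0 2 0;0 0 0 0 0 2 0;0 0 0 0 0 2 0;0 0 0 0 0 1 0;0 0 0 0 0 0 0")

```text
t: 7.9
position: [0.5508, -0.0148, 0.0941]
tool_rot: [-180.0, -0.0, 96.4]
wrist_force: [0.7, 0.0, -2.2]
width: 0.0233
```

```bash
python3 - <<'E'
from h import *
p=ri(-.075-.125,.007);print(p)
togo(p[0],p[1],.0815,96.4)
s=cap('side','side6')
crop('side6',315,170,395,230,10,'s6')
P=ctrl.state()['position']
tip=np.r_[P[:2]+.125*ex,P[2]-.0644]; print(tip,rinv(tip))
print((proj(s,[tip,np.r_[ri(-.075,.007),.028]])-[315,170]+.5)*10)
E
```

```text
[ 0.5509 -0.0145]
t 7.9 pos [ 0.5508 -0.0148  0.0941] rot [-179.985    -0.0043   96.3875] F [ 0.6901  0.0224 -2.1741] M [-0.0221 -0.0085  0.0284] w 0.023330699850110437
togo mm [ 0.2803  0.1734 12.6145] rv deg [-0.015  -0.0043 -0.0125]
[0.5369 0.1094 0.0299] [-0.0753  0.0071]
[[277.2638 412.7673]
 [277.1384 418.1655]]
```

View pics/s6.png

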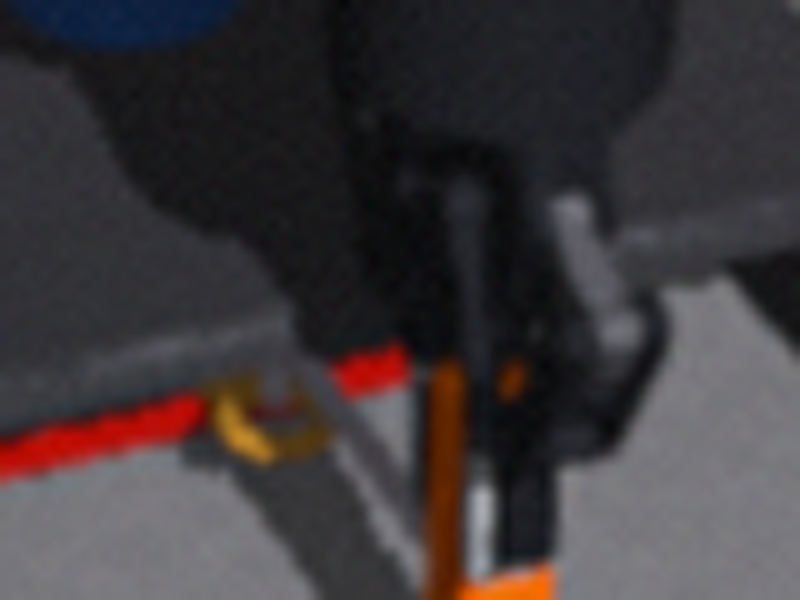

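The tip is in the middle of the ring (crop (275,400)) with no added force. Continuing down.

Emit:
carry_out(series="0 0 0 0 0 2 0;0 0 0 0 0 2 0;0 0 0 0 0 2 0;0 0 0 0 0 2 0;0 0 0 0 0 2 0;0 0 0 0 0 2 0;0 0 0 0 0 0 0;0 0 0 0 0 0 0")

```text
t: 8.75
position: [0.5509, -0.0148, 0.0823]
tool_rot: [-180.0, -0.0, 96.4]
wrist_force: [-0.1, -0.1, -1.8]
width: 0.0233
```

```bash
python3 - <<'E'
from h import *
p=ri(-.075-.125,.007);print(p)
togo(p[0],p[1],.0815,96.4)
s=cap('side','side7')
crop('side7',315,170,395,230,10,'s7')
P=ctrl.state()['position']
tip=np.r_[P[:2]+.125*ex,P[2]-.0644]; print(tip,rinv(tip))
E
```

```text
[ 0.5509 -0.0145]
t 8.75 pos [ 0.5509 -0.0148  0.0823] rot [-179.9988   -0.0007   96.3886] F [-0.1045 -0.1134 -1.7663] M [-0.0276 -0.0244 -0.0118] w 0.02327808625325199
togo mm [0.2776 0.0972 0.7786] rv deg [-0.0012 -0.0007 -0.0114]
[0.537  0.1094 0.018 ] [-0.0753  0.0071]
```

View pics/s7.png

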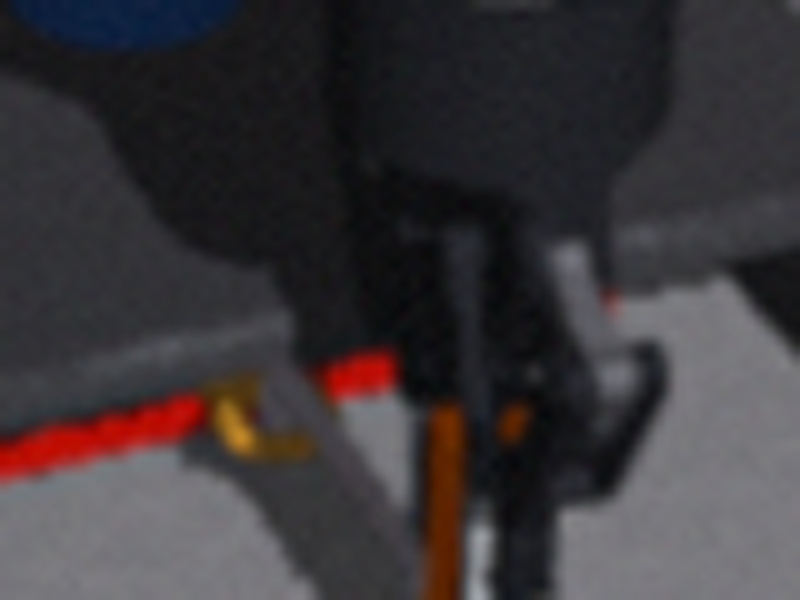

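The tip is down in the ring, rod over its front bar. Drawing out gently.

Emit:
carry_out(series="0 0 0 -2 0 0 0;0 0 0 -2 0 0 0;0 0 0 -2 0 0 0;0 0 0 -2 0 0 0;0 0 0 -2 0 0 0;0 0 0 -3 0 0 0;0 0 0 -3 0 0 0;0 0 0 -3 0 0 0")

```text
t: 9.6
position: [0.5527, -0.0326, 0.0819]
tool_rot: [-180.0, -0.1, 96.4]
wrist_force: [0.1, 8.3, -3.9]
width: 0.0235
```

```bash
python3 - <<'E'
from h import *
p=ri(-.212-.125,.007);print(p)
togo(p[0],p[1],.0815,96.4)
s=cap('side','side8')
crop('side8',315,170,395,230,10,'s8')
P=ctrl.state()['position']
tip=np.r_[P[:2]+.125*ex,P[2]-.0644]; print(tip,rinv(tip),'Fx riser',ctrl.state()['wrist_force'][:2]@ex)
E
```

```text
[ 0.5662 -0.1507]
t 9.6 pos [ 0.5527 -0.0326  0.0819] rot [-179.9611   -0.1473   96.3627] F [ 0.1354  8.3297 -3.8961] M [ 1.3199 -0.1008 -0.1298] w 0.023541492251660582
togo mm [-118.8064    0.3771    0.1203] rv deg [-0.0388 -0.1474 -0.0373]
[0.5388 0.0911 0.0176] [-0.0937  0.0073] Fx riser 4.518026137364894
```

View pics/s8.png

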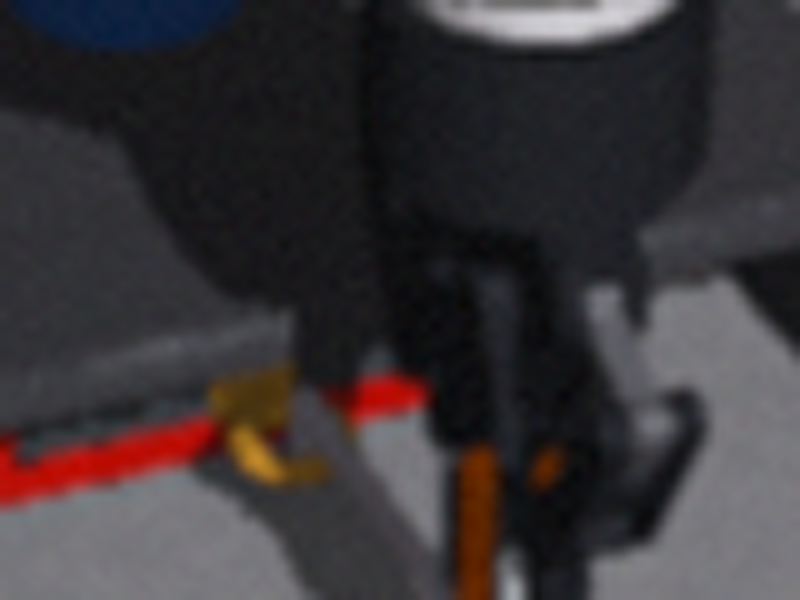

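Emit:
carry_out(series="0 0 0 -4 0 0 0;0 0 0 -4 0 0 0;0 0 0 -4 0 0 0;0 0 0 -4 0 0 0;0 0 0 -4 0 0 0;0 0 0 -4 0 0 0;0 0 0 -4 0 0 0;0 0 0 -4 0 0 0;0 0 0 -4 0 0 0;0 0 0 -4 0 0 0")

```text
t: 10.65
position: [0.5571, -0.0723, 0.0818]
tool_rot: [-179.9, -0.2, 96.4]
wrist_force: [0.6, 8.5, -3.0]
width: 0.0234
```

Emit:
carry_out(series="0 0 0 -4 0 0 0;0 0 0 -4 0 0 0;0 0 0 -4 0 0 0;0 0 0 -4 0 0 0;0 0 0 -4 0 0 0;0 0 0 -4 0 0 0;0 0 0 -4 0 0 0;0 0 0 -4 0 0 0;0 0 0 -4 0 0 0;0 0 0 -4 0 0 0")

```text
t: 11.65
position: [0.5615, -0.1119, 0.0818]
tool_rot: [-179.9, -0.2, 96.4]
wrist_force: [1.0, 7.8, -3.3]
width: 0.0229
```

```bash
python3 - <<'E'
from h import *
p=ri(-.2155-.125,.007);print(p)
togo(p[0],p[1],.0815,96.4)
s=cap('side','side9')
crop('side9',240,140,440,290,4,'s9')
P=ctrl.state()['position']
tip=np.r_[P[:2]+.125*ex,P[2]-.0644]; print(tip,rinv(tip))
E
```

```text
[ 0.5666 -0.1542]
t 11.65 pos [ 0.5615 -0.1119  0.0818] rot [-179.937    -0.1857   96.3656] F [ 0.9542  7.7516 -3.3385] M [ 1.4632 -0.0156 -0.1206] w 0.022939427929610456
togo mm [-42.5205   0.4167   0.1489] rv deg [-0.0629 -0.1857 -0.0343]
[0.5476 0.0116 0.0174] [-0.1737  0.0074]
```

View pics/s9.png

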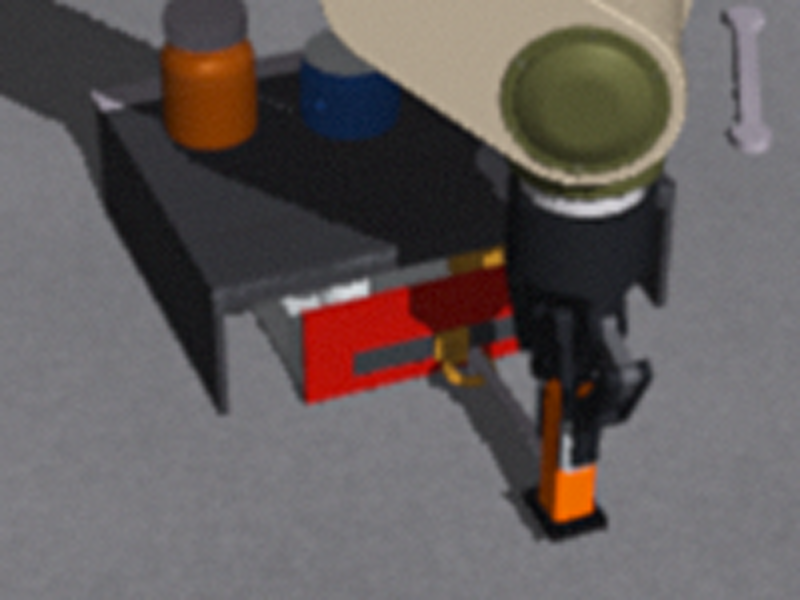

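The drawer follows; about 42 mm are left. Slowing towards the stop.

Emit:
carry_out(series="0 0 0 -4 0 0 0;0 0 0 -4 0 0 0;0 0 0 -4 0 0 0;0 0 0 -4 0 0 0;0 0 0 -4 0 0 0;0 0 0 -4 0 0 0;0 0 0 -4 0 0 0;0 0 0 -4 0 0 0;0 0 0 -2 0 0 0;0 0 0 -1 0 0 0")

```text
t: 12.7
position: [0.5654, -0.1469, 0.0818]
tool_rot: [-179.9, -0.2, 96.4]
wrist_force: [0.2, 6.7, -3.7]
width: 0.0236
```

Emit:
carry_out(series="0 0 0 -1 0 0 0;0 0 0 -1 0 0 0;0 0 0 -1 0 0 0;0 0 0 -1 0 0 0")

```text
t: 13.1
position: [0.5658, -0.1508, 0.0818]
tool_rot: [-179.9, -0.2, 96.4]
wrist_force: [-0.2, 6.1, -3.9]
width: 0.0234
```

```bash
python3 - <<'E'
from h import *
p=ri(-.2155-.125,.007);print(p)
togo(p[0],p[1],.0815,96.4)
E
```

```text
[ 0.5666 -0.1542]
t 13.1 pos [ 0.5658 -0.1508  0.0818] rot [-179.939    -0.1675   96.3764] F [-0.223   6.1434 -3.9115] M [ 1.256  -0.0878 -0.0497] w 0.023410825848229625
togo mm [-3.4692  0.3722  0.3009] rv deg [-0.061  -0.1675 -0.0235]
```

Emit:
carry_out(series="0 0 0 -0.5 0 0 0;0 0 0 -0.5 0 0 0;0 0 0 -0.5 0 0 0;0 0 0 -0.5 0 0 0")

```text
t: 13.5
position: [0.5661, -0.1528, 0.0818]
tool_rot: [-179.9, -0.2, 96.4]
wrist_force: [-0.4, 6.0, -2.9]
width: 0.0236
```

Emit:
carry_out(series="0 0 0 -0.5 0 0 0;0 0 0 -0.5 0 0 0")

```text
t: 13.7
position: [0.5662, -0.1537, 0.0818]
tool_rot: [-179.9, -0.2, 96.4]
wrist_force: [-0.2, 5.5, -2.3]
width: 0.0234
```

Emit:
carry_out(series="0 0 0 -0.5 0 0 0;0 0 0 -0.5 0 0 0")

```text
t: 13.9
position: [0.5663, -0.1547, 0.0818]
tool_rot: [-179.9, -0.2, 96.4]
wrist_force: [1.1, 5.6, -3.0]
width: 0.0231
```

Emit:
carry_out(series="0 0 0 -0.5 0 0 0;0 0 0 -0.5 0 0 0")

```text
t: 14.1
position: [0.5663, -0.1553, 0.0817]
tool_rot: [-179.9, -0.2, 96.4]
wrist_force: [0.4, 10.1, -2.8]
width: 0.0232
```

Emit:
carry_out(series="0 0 0 -0.5 0 0 0;0 0 0 -0.5 0 0 0")

```text
t: 14.3
position: [0.5662, -0.1556, 0.0814]
tool_rot: [-179.9, -0.3, 96.4]
wrist_force: [0.8, 11.7, -3.6]
width: 0.0235
```

Force rises at the expected place, so the stop is reached. I'll hold briefly, ease off 5 mm to centre the tip in the ring, check, then lift.

Emit:
carry_out(series="0 0 0 0 0 0 0;0 0 0 0 0 0 0;0 0 0 0 0 0 0;0 0 0 2 0 0 0;0 0 0 2 0 0 0;0 0 0 2 0 0 0;0 0 0 0 0 0 0")

```text
t: 15.0
position: [0.5662, -0.152, 0.0824]
tool_rot: [180.0, 0.0, 96.4]
wrist_force: [0.3, -0.5, -2.1]
width: 0.0232
```

```bash
python3 - <<'E'
from h import *
togo(.5662,-.1506,.0815,96.4)
s=cap('side','side10')
crop('side10',240,140,440,290,4,'s10')
P=ctrl.state()['position']
tip=np.r_[P[:2]+.125*ex,P[2]-.0644]; print(tip,rinv(tip))
E
```

```text
t 15.0 pos [ 0.5662 -0.152   0.0824] rot [179.9914   0.0222  96.3968] F [ 0.2891 -0.5045 -2.0523] M [-0.0585  0.0381  0.0038] w 0.023229725471951252
togo mm [1.4257 0.1137 0.9032] rv deg [ 0.0086  0.0222 -0.0032]
[ 0.5523 -0.0279  0.018 ] [-0.2135  0.0071]
```

View pics/s10.png

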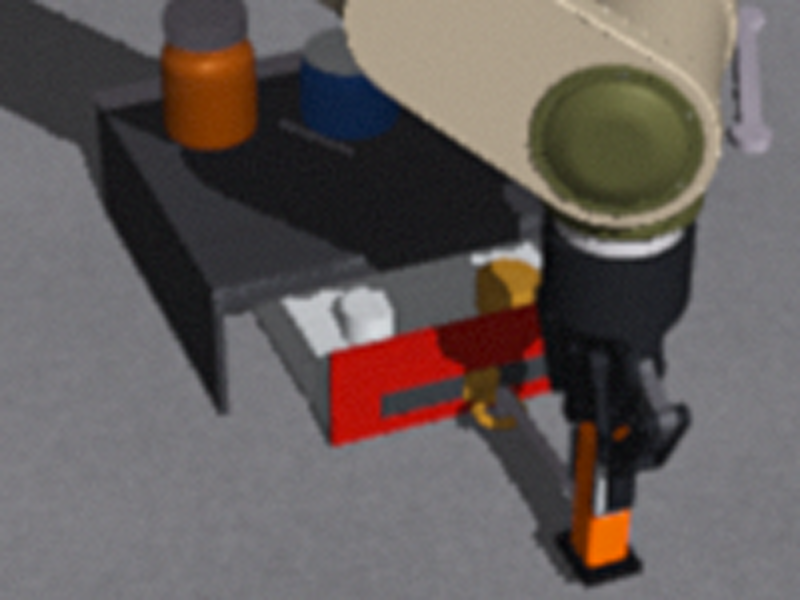

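Emit:
carry_out(series="0 0 0 1.5 0 0 0;0 0 0 0 0 -2 0;0 0 0 0 0 -3 0;0 0 0 0 0 -3 0;0 0 0 0 0 -3 0;0 0 0 0 0 -3 0")

```text
t: 15.65
position: [0.5661, -0.1505, 0.0967]
tool_rot: [180.0, 0.0, 96.4]
wrist_force: [0.6, 0.2, -2.0]
width: 0.0232
```

Emit:
carry_out(series="0 0 0 0 0 -3 0;0 0 0 0 0 -5 0;0 0 0 0 0 -15 0;0 0 0 0 0 -25 0;0 0 0 0 0 -20 0;0 0 0 0 0 -5 0;0 0 0 0 0 0 0")

```text
t: 16.35
position: [0.5662, -0.1505, 0.1696]
tool_rot: [180.0, 0.0, 96.4]
wrist_force: [1.0, -0.3, -2.6]
width: 0.0233
```

```bash
python3 - <<'E'
from h import *
togo(.4908,-.3603,.16,65.9)
s=cap('side','side11')
crop('side11',240,140,440,290,4,'s11')
E
```

```text
t 16.35 pos [ 0.5662 -0.1505  0.1696] rot [179.9536   0.0309  96.3925] F [ 1.0209 -0.3326 -2.6461] M [-0.1015 -0.0326 -0.0314] w 0.023291989636365446
togo mm [-200.1102  -98.2498    9.6715] rv deg [ 0.0535  0.0179 30.4925]
```

View pics/s11.png

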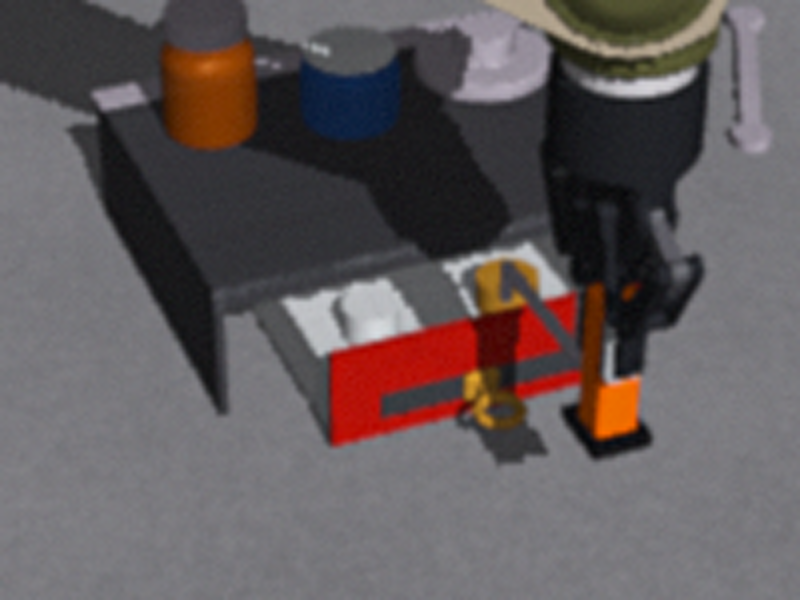

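Hook is clear, ring free and drawer stays out. Checking the drawer position and planning a centred placement on the mat.

```bash
python3 - <<'E'
from h import *
s=load('side11')
a=atz(s,240+333/4-.4,140+445/4-.4,.006); print('panel BL',a,rinv(a))
r=atz(s,240+502/4-.4,140+410/4-.4,.028); print('ring',r,rinv(r))
togo(.4726,-.3518,.13,74.5)
E
```

```text
panel BL [ 0.4569 -0.0025  0.006 ] [-0.1776  0.0991]
ring [ 0.5533 -0.0242  0.028 ] [-0.2099  0.0057]
t 16.4 pos [ 0.5658 -0.1503  0.1686] rot [-179.9596   -0.0244   96.391 ] F [-0.2238  0.0857 -2.4514] M [-0.0735 -0.0204  0.02  ] w 0.02315921772793304
togo mm [-189.8517 -115.008    38.6479] rv deg [-0.0446 -0.0164 21.891 ]
```

Emit:
carry_out(series="0 0 0 -10 -4 0 0;0 0 0 -30 -15 0 0;0 0 0 -35 -17 0 0;0 0 0 -35 -20 0 0;0 0 0 -35 -20 5 0;0 0 0 -25 -20 5 0;0 0 0 -12 -11 5 0;0 0 0 -7 -8 0 0;0 0 0 0 0 0 0")

```text
t: 17.3
position: [0.4722, -0.3514, 0.154]
tool_rot: [-180.0, -0.0, 96.3]
wrist_force: [-0.5, 0.5, -2.6]
width: 0.0233
```

```bash
python3 - <<'E'
from h import *
togo(.4726,-.3518,.13,74.5)
E
```

```text
t 17.3 pos [ 0.4722 -0.3514  0.154 ] rot [-179.9722   -0.0399   96.3336] F [-0.4941  0.5214 -2.5931] M [ 0.0061 -0.0616 -0.0254] w 0.023295644527220896
togo mm [-0.4412  0.3611 23.9535] rv deg [-0.035  -0.0341 21.8337]
```

Drawer x reads -0.178 and ring -0.210: fully out. Turning, then descending.

Emit:
carry_out(series="0 0 5 0 0 0 0;0 0 7 0 0 0 0;0 0 7 0 0 5 0;0 0 2.9 0 0 15 0;0 0 0 0 0 20 0;0 0 0 0 0 20 0;0 0 0 0 0 10 0;0 0 0 0 0 5 0;0 0 0 0 0 0 0")

```text
t: 18.2
position: [0.4732, -0.3507, 0.0794]
tool_rot: [-180.0, -0.0, 74.5]
wrist_force: [-0.0, 0.2, -1.7]
width: 0.0232
```

```bash
python3 - <<'E'
from h import *
togo(.4726,-.3518,.0684,74.5)
cap('side','side12');cap('top','top12')
crop('side12',310,230,450,395,3.6,'s12');crop('top12',340,160,540,310,4,'t12')
E
```

```text
t 18.2 pos [ 0.4732 -0.3507  0.0794] rot [-179.9989   -0.006    74.5287] F [-0.0173  0.1713 -1.7316] M [-0.0059  0.0266  0.0055] w 0.02316821722835627
togo mm [-1.2278 -0.2476 10.9634] rv deg [-0.0011 -0.006   0.0287]
```

View pics/s12.png

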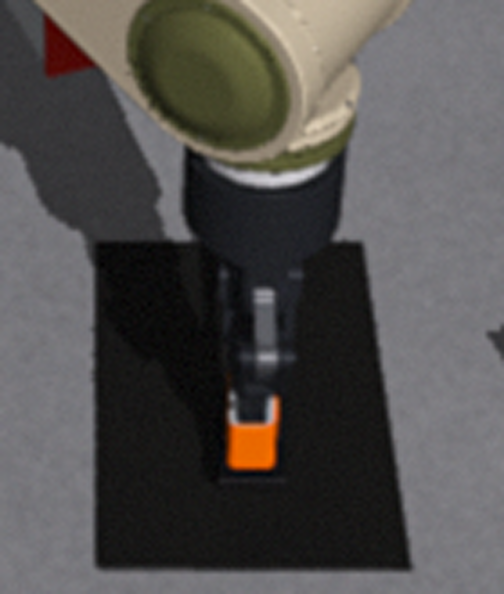

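View pics/t12.png

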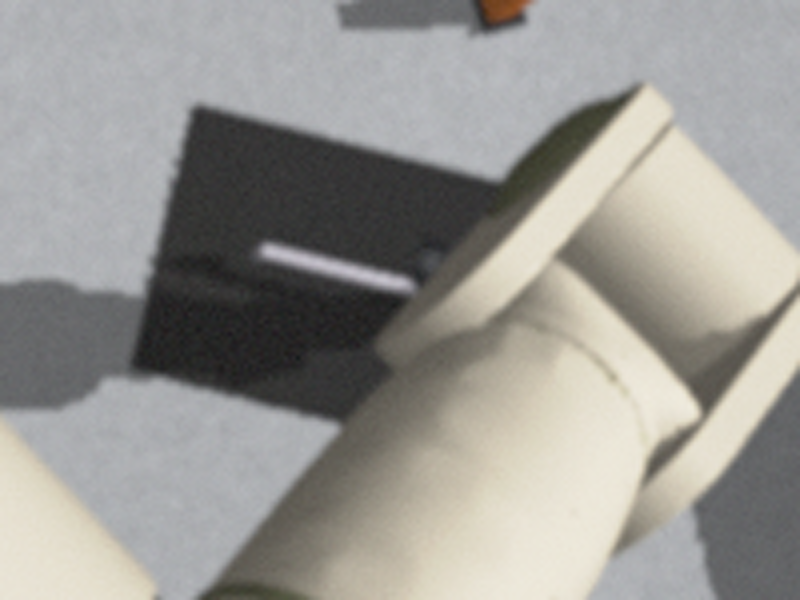

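The hook is upright over the middle of the mat, rod pointing along it with the tip well inside (top crop (262,250)). Lowering the last ~11 mm in small steps while watching the force.

Emit:
carry_out(series="0 0 0 0 0 3 0;0 0 0 0 0 3 0;0 0 0 0 0 2 0;0 0 0 0 0 1 0;0 0 0 0 0 1 0;0 0 0 0 0 0 0")

```text
t: 18.9
position: [0.4728, -0.3511, 0.0692]
tool_rot: [-180.0, -0.0, 74.5]
wrist_force: [-0.5, 0.4, -2.2]
width: 0.0231
```

Emit:
carry_out(series="0 0 0 0 0 0.5 0;0 0 0 0 0 0.5 0;0 0 0 0 0 0 0")

```text
t: 19.2
position: [0.4729, -0.3511, 0.0684]
tool_rot: [180.0, 0.0, 74.5]
wrist_force: [-0.1, 0.8, -0.9]
width: 0.0231
```

Emit:
carry_out(series="0 0 0 0 0 0.5 0;0 0 0 0 0 0 0;0 0 0 0 0 0 0")

```text
t: 19.5
position: [0.4729, -0.3511, 0.0684]
tool_rot: [180.0, 0.0, 74.5]
wrist_force: [-2.6, 1.3, 5.4]
width: 0.0233
```

Touched down (+5 N). Opening gradually.

Emit:
carry_out(series="0 0 0 0 0 0 0.3;0 0 0 0 0 0 0.4;0 0 0 0 0 0 0.6;0 0 0 0 0 0 0.8;0 0 0 0 0 0 1;0 0 0 0 0 0 1;0 0 0 0 0 0 1;0 0 0 0 0 0 1")

```text
t: 20.3
position: [0.4728, -0.3511, 0.0678]
tool_rot: [180.0, 0.0, 74.5]
wrist_force: [0.3, 0.1, -0.1]
width: 0.0854
```

Emit:
carry_out(series="0 0 0 0 0 -3 1;0 0 0 0 0 -10 1;0 0 0 0 0 -20 1;0 0 0 0 0 -30 1;0 0 0 0 0 -40 1;0 0 0 0 0 -40 1;0 0 0 -20 -20 0 1;0 0 0 -30 -30 0 1;0 0 0 -30 -30 0 1;0 0 0 0 0 0 1")

```text
t: 21.3
position: [0.3711, -0.4089, 0.2118]
tool_rot: [180.0, 0.1, 74.2]
wrist_force: [0.1, 0.0, -0.3]
width: 0.0849
```

```bash
python3 - <<'E'
from h import *
togo(.4726,-.3518,.0684,74.5)
cap('side','side13');cap('top','top13')
crop('side13',310,230,450,395,3.6,'s13')
E
```

```text
t 21.3 pos [ 0.3711 -0.4089  0.2118] rot [179.999    0.0794  74.2401] F [ 0.1322  0.0073 -0.3276] M [ 0.0654 -0.0291  0.0731] w 0.08489902074316796
togo mm [ 82.6933  82.1988 143.3234] rv deg [ 0.0008  0.0794 -0.2599]
```

View pics/side13.png

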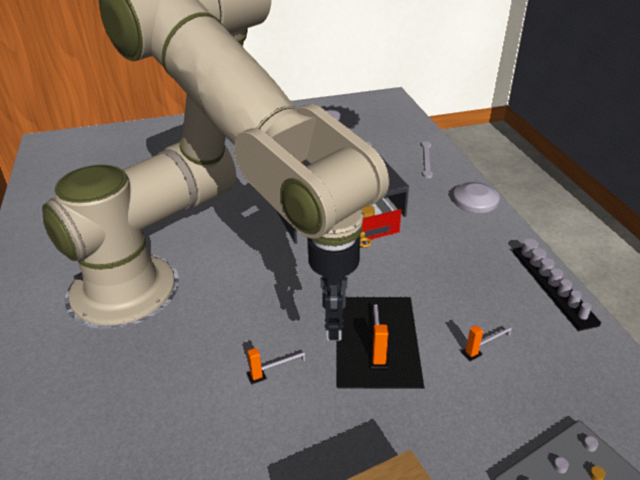

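View pics/top13.png

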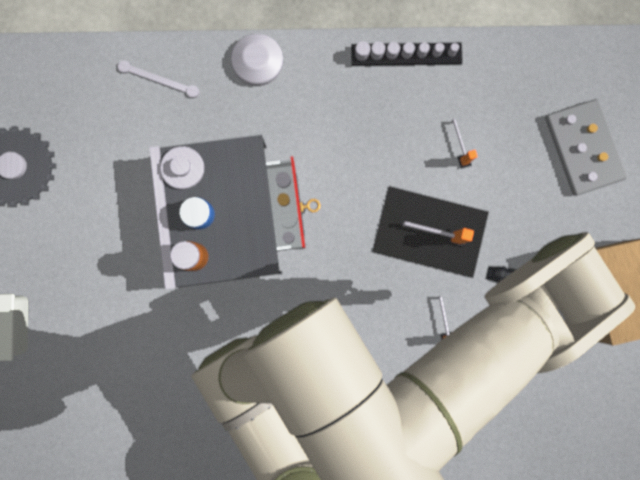

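View pics/s13.png

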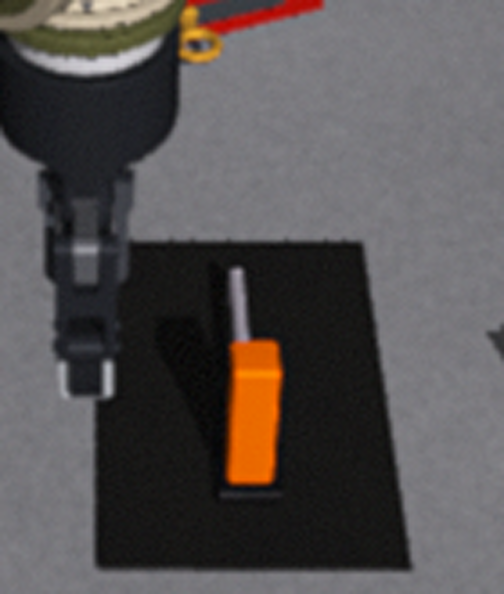

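The hook stands upright on the mat (top (463,236) to tip (406,223)); the drawer is out with the ring at (313,205), and jar, tin and gear are at the same pixels as before. One last numeric check, then handing in.

```bash
python3 - <<'E'
from h import *
t=load('top13');s=load('side13')
r=atz(t,313.5,205.5,.028);print('ring',r,rinv(r))
print('panel ends',rinv(atz(t,293.5,157,.072)),rinv(atz(t,304,247.5,.072)))
g=tri(t,(463,235.5),s,(310+257/3.6-.4,230+354/3.6-.4));e=tri(t,(405.5,223.5),s,(310+236/3.6-.4,230+269/3.6-.4));print(g,e)
a=np.radians(74.5);m=np.array([.4886,-.294])
for q in(g,e): d=q[0][:2]-m; print('in mat',d@[np.cos(a),np.sin(a)],d@[-np.sin(a),np.cos(a)])
st=ctrl.state();print(st['t'],st['joint_velocities'])
print(ctrl.hand_in())
E
```

```text
ring [ 0.5495 -0.0254  0.028 ] [-0.2106  0.0096]
panel ends [-0.1811 -0.0954] [-0.1781  0.1037]
(array([ 0.4734, -0.3452,  0.0889]), np.float64(0.006833926372982254)) (array([ 0.5054, -0.2315,  0.0337]), np.float64(0.002990938253106334))
in mat -0.05337232158492503 0.0009730740525387172
in mat 0.06475784047783288 0.00048362776970897303
21.4 [ 2.0193  0.6934 -0.2959  0.0846 -0.1392  0.2692]
the job is handed in; nothing more can be done
None
```

The drawer is fully out at its stop, the hooked rod is back upright on its mat, and the job was handed in at 21.4 s. The hand-in gives no verdict, so these are only my own checks.

**How it went:**
- I took the 125 mm hook from the mat. Part of the ring showed in the side view, so I measured its position there instead of feeling for it.
- The tip went into the ring with no added force, and I drew the drawer out at 40 mm/s or less, with about 6–8 N at the wrist.
- I stopped pulling when the force rose to about 12 N, at the place where the stop was expected. I then eased off, lifted the tip clear, and set the rod down slowly on the mat.

**Last checks:**
- **Drawer:** its panel measures x = -0.178 to -0.181 m and the ring is at -0.210 m, so it is at the stop.
- **Hook:** it is released and looks upright in both views. Its grip is at about (-53, +1) mm and the rod end at about (+65, 0) mm in the mat frame, well inside the edges.
- **Jar, tin and gear:** they look unmoved.
- **Robot:** it stands clear of everything, with wrist force near zero. Joint 1 still read about 2°/s as I handed in, from settling after the last move.

**A check that disagreed:** the two camera rays for the top of the grip missed each other by 7 mm in the final measurement. That position is therefore less certain than the gripper's own reading at release, (0.473, -0.351), which puts the foot about 59 mm back from the mat's middle and is also well inside.

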